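Clear the chopping board into its catch tray

ROBOT

A 6-joint arm with a two-finger parallel gripper is mounted at the origin on a cart in front of the work surface, level with it; the furniture and walls round the work are solid. World frame = base frame: x ahead of the robot, y to its left, z up, the work surface at z = 0. Lengths are in m, angles in rad, forces in N, time in s.
With the tool pointing down it reaches from about 0.35 to 0.85 m from the base axis. Payload 8.1 kg.
Tool frame: the origin (TCP) lies midway between the tips of the shut fingers; the grasp point (between the pads) lies 19 mm behind it; z points along the fingers, y is the direction in which the jaws open and shut (so a half turn about z gives the same grasp; the last joint's range is limited). The gripper opens to 93 mm and grips with 3 to 60 N. Pads are 15 mm wide; open, the fingers measure 128 mm over their backs; the gripper's body (75 mm by 188 mm) begins 65 mm behind the grasp point.
Start: joints at [-1.267, 0.13, 1.488, -0, 1.523, -0.085], TCP at [0.227, -0.555, 0.219] pointing down, gripper open.
Joint ranges: [-2.96, 2.96], [-0.89, 2.26], [0.02, 2.5], [-1.34, 4.48], [0, 2.73], [-2.66, 2.66]. Speed limits (rad/s): [2.39, 2.39, 2.79, 3.14, 3.14, 3.14].

INTERFACE

Orientations are given as a rotation vector (axis times angle).
In Python, from plant import monitor, eyes, ticket gives the robot as it stands.
- The arm moves only by the tool send_rows, never from a script. Its argument "motion" is a list of rows, each a list of 2 entries, a list of its own where there are three numbers: the shift along the tool's x, y, z in m, then the turn about the tool's z in degrees. In form: [[[dx, dy, dz], twist], ...]. A call has 1 to 12 rows; each row is the pose to reach, as a shift and turn from the pose commanded when the call began, along the tool's axes at that moment; what a row does not reach only later rows make up. A row lasts 1/8 s, in which the tool goes at most 62.5 mm and 10.7 degrees, less where a joint would pass 70% of its speed; a pose out of reach is approached as far as the arm can. A call with a gripper value outside its range is refused whole. "jaw" is the finger opening in m, from 0 to 0.093, set as the call begins (left out, the last holds). The fingers move at their own pace and stop on an object; "squeeze" is the grip in N (left out, the last holds). Time passes only in rows, so rows that repeat a pose let the fingers close. It gives the time, the measured TCP pose, the force and the opening at its end, in the units of the state.
- monitor.read_state(): the state, without advancing time (a new reading comes with each control period).
- eyes.read_camera(name): name is "scene" or "side" or "wrist"; returns the picture (420x560x3 uint8, red, green, blue); there is no depth.
- eyes.camera_model(name): a dict with "mtx" (3x3 intrinsics, pixels), "k1" (the pictures are not rectified: a ray, as slopes to the right and down, at radius r is drawn at 1 + k1 r^2 times it, then the intrinsics apply), "cam_to_world" (4x4, takes a point from camera to world coordinates); the wrist camera has in their place "mount" (4x4, takes a point from camera to tool coordinates, whose origin is the TCP and whose axes are the flange's). Camera axes: x right, y down, z forward; pixel columns grow to the right and rows downward; lengths in m; the calibration is good to about 2 mm. A picture is of the moment at which its call begins: read the wrist's pose just before it. camera_model takes no time and is no camera call.
- ticket.close_job(): hands the job in, once; it reports no verdict.
The state is a dict: "t": time; "q": joint angles; "dq": joint speeds; "joint_torque": joint torques, N m; "tool_pos": TCP position; "orientation": TCP orientation; "force": force on the tool from outside, world axes, zero at the start; "wrist_torque": the same for the moment, N m; "opening": finger opening in m.
Only numpy, scipy, OpenCV 4.12 (cv2) and the standard library are available. Lean on these libraries where they do the work, as an engineer would, in place of code of your own. Each camera call takes 0.05 s, during which the arm holds its last target.

TASK

Clear the chopping board for the garlic: with closed fingers sweep the cork and the two brass screw caps off its front edge into the open catch tray below, then push the tray fully home under the board. Sweep and push only, do not pick the cork or caps up, and leave the garlic bulb on the board, the salt shaker and the brown cup where they are.

Things in the scene. Friction and masses are not known exactly. Their poses are not given: they have to be found in the camera images.
- board: dark wooden chopping board on rubber feet (it does not slide), 180 mm long (x) by 218 mm wide (y), flat top 78 mm above the worktop. Origin: centre of its underside, on the worktop; x points from the front edge (x = -90 mm, towards robot and tray) to the back edge (+90 mm), z up. Rails 20 mm wide and 13 mm high along its left and right sides leave y = -83 to +83 mm flat
- board_front (a point): middle of the board's front edge, on its top face, axes as the board's. The front and back edges are open, without a rail; whatever is pushed over the front edge drops into the drawn-out tray
- tray (a joint): catch tray sliding under the board, in m: 0 is fully home (its front panel against the board's front edge), 0.085 fully drawn out to the front (the board's -x). It starts 0.070 to 0.085 out: a gap that wide between board edge and front panel. It slides stiffly (about 1.5 N), stays where it is left and is pushed home by its front panel
- tray_in (a point): centre of the tray's inner floor, 11 mm above the worktop, axes as the board's. The steel tray is 150 mm (x) by 180 mm (y) inside, walls 43 mm high above this floor, 3 mm thick; the board's underside is 47 mm above this floor
- tray_front (a point): middle of the outer, robot-side face of the tray's dark wooden front panel, 35 mm above the worktop, axes as the board's (push along +x). Panel 12 mm thick, 218 mm wide, from 8 to 74 mm above the worktop; a finger notch 78 mm wide in the middle of its upper edge goes down to 54 mm above the worktop
- cap_a: brass screw cap, a tan disc 30 mm across and 12 mm high, lying flat on the board, 20 g. Origin at the centre of its underside, z up
- cap_b: second brass screw cap, exactly like the first
- cork_center (a point): centre of the bottle cork, a light brown rod 24 mm in diameter and 45 mm long that lies on the board, 15 g, and can roll; its length runs along this point's y axis, roughly across the board
- garlic: pale garlic bulb, 53 mm across and 52 mm high, standing loose near the board's back left corner; to be left alone. Origin at the centre of its underside
- salt_shaker: grey and clear salt shaker, 44 mm across and 90 mm high, standing loose on the worktop to the right of the board; to be left alone. Origin at the centre of its underside
- brown_cup: dark brown cup, 72 mm across and 67 mm high, standing loose behind the board; to be left alone. Origin at the centre of its underside

How it is judged:
By the outcome, as a careful person would: the job done as asked, in the order asked, and still so for the second after the job is handed in, with the robot touching nothing.
It also fails if it takes over 58 s, if anything falls off the work surface, if the arm or the gripper's body presses on something with over 40 N, if the wrist force passes 120 N, or if a joint passes its speed limit or range.

## Working session

There is one attempt and no reset: what is moved stays moved. The work goes in short steps, Python scripts to look and compute and a tool call to move; the robot and the scene stay as the last step left them, time stands still between calls to the robot, and variables do not carry over. Pictures are saved under pics/ and viewed, and the job is handed in when it is done.

Besides the shell and the picture viewer there is one more tool, called after ">>>" by a JSON object that holds its "fn" and its "kwargs", one argument or row to a line. send_rows: Moves the arm, as the interface text tells. Its arguments: {"type":"object","properties":{"motion":{"type":"array","items":{"type":"array"}},"jaw":{"type":"number"},"squeeze":{"type":"number"}},"required":["motion"]}

```bash
ls; mkdir -p pics; python3 - <<'E'
from plant import monitor, eyes
import cv2
print(monitor.read_state())
for n in ("scene","side"):
    cv2.imwrite(f"pics/{n}0.png",eyes.read_camera(n)[:,:,::-1]); print(n,eyes.camera_model(n))
print(eyes.camera_model("wrist"))
E
```

```text
pics
{'t': 0.0, 'q': array([-1.26740731e+00,  1.31160788e-01,  1.48925635e+00, -2.25000370e-05,
        1.52297419e+00, -8.53890582e-02]), 'dq': array([-0.00136175,  0.00080182, -0.00071998,  0.00066399, -0.00030733,
       -0.00217488]), 'joint_torque': array([ 2.36355154e-03, -5.59831345e+01, -4.91760743e+01,  7.70199741e-02,
        3.54238646e-02, -1.95575544e-04]), 'tool_pos': array([ 0.22728787, -0.55468647,  0.21760025]), 'orientation': array([-3.08067122e+00, -6.06509160e-01,  3.42249629e-04]), 'force': array([ 0.34098528,  0.52923015, -0.19077622]), 'wrist_torque': array([-0.01995307,  0.01297375, -0.0069176 ]), 'opening': 0.09269163340729103}
scene {'mtx': array([[401.64267925,   0.        , 277.42793599],
       [  0.        , 401.64267925, 212.11722272],
       [  0.        ,   0.        ,   1.        ]]), 'k1': -0.001410559468907591, 'cam_to_world': array([[-7.30403254e-01, -4.81931498e-01,  4.83997023e-01,
         2.15830602e-01],
       [-6.83015869e-01,  5.14703679e-01, -5.18236862e-01,
         5.69644975e-01],
       [ 6.39619322e-04, -7.09099537e-01, -7.05108103e-
[... 416 characters left out ...]
547658,  0.81600291, -0.57726508],
       [ 0.02257714, -0.81629711, -0.57719088,  0.55961558],
       [ 0.        ,  0.        ,  0.        ,  1.        ]])}
{'mtx': array([[371.87517422,   0.        , 277.89202383],
       [  0.        , 371.87517422, 208.41042943],
       [  0.        ,   0.        ,   1.        ]]), 'k1': -0.04308917508802118, 'mount': array([[-2.85452677e-04, -9.61262331e-01, -2.75634992e-01,
         7.60134335e-02],
       [ 9.99999213e-01,  6.23585158e-05, -1.25308961e-03,
         7.93851113e-05],
       [ 1.22173603e-03, -2.75635133e-01,  9.61261557e-01,
        -1.65748478e-01],
       [ 0.00000000e+00,  0.00000000e+00,  0.00000000e+00,
         1.00000000e+00]])}
```

View pics/scene0.png

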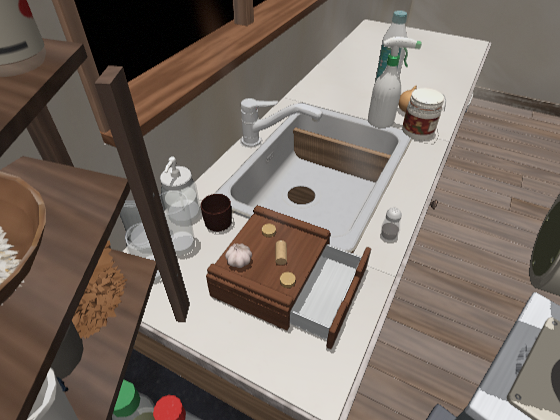

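View pics/side0.png

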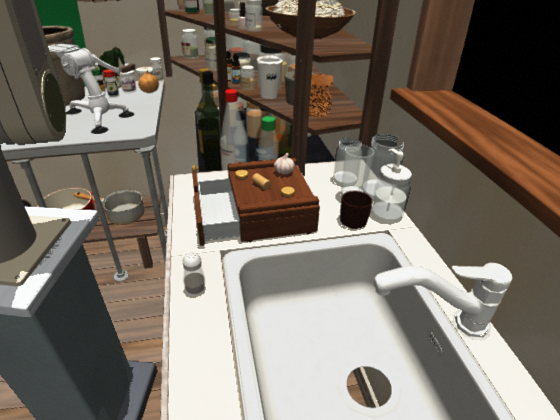

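Both views show the board with the tray drawn out. In the scene view, the cork is at about (281,252), the caps at (268,229) and (288,279), the garlic at (239,257), the shaker at (392,222) and the cup at (216,212). Next I'll zoom in on each.

```bash
python3 - <<'E'
import cv2
a=cv2.imread("pics/scene0.png")[190:350,190:410]; cv2.imwrite("pics/scene0z.png",cv2.resize(a,None,fx=3.6,fy=3.6,interpolation=cv2.INTER_CUBIC))
a=cv2.imread("pics/side0.png")[140:300,170:390]; cv2.imwrite("pics/side0z.png",cv2.resize(a,None,fx=3.6,fy=3.6,interpolation=cv2.INTER_CUBIC))
E
```

```text
(no output)
```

View pics/scene0z.png

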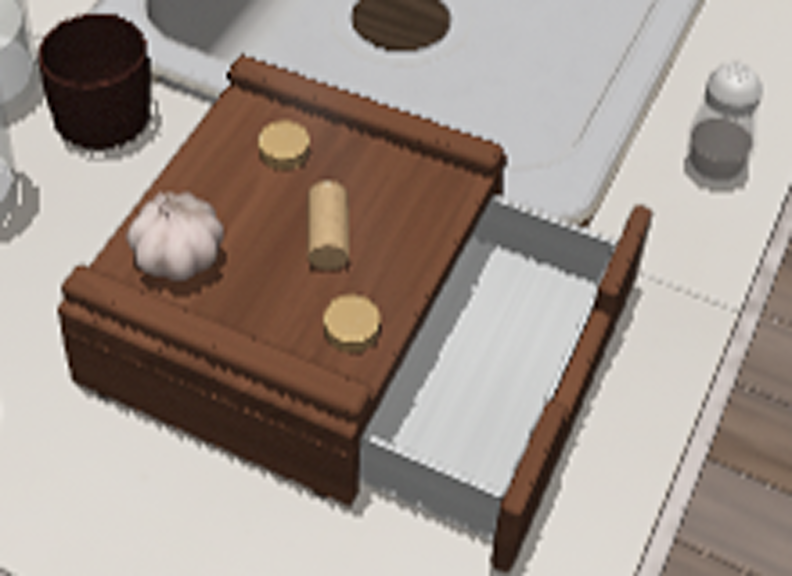

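View pics/side0z.png

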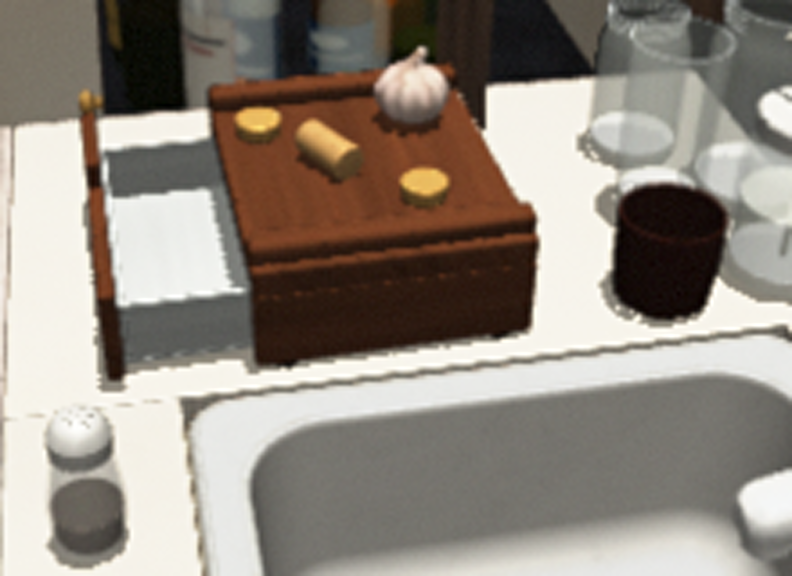

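```bash
cat > h.py <<'E'
import numpy as np, cv2
from plant import eyes
def ray(name,px,T=None):
    m=eyes.camera_model(name)
    if T is None: T=m["cam_to_world"]
    d=np.array([[m["k1"],0,0,0]],float)
    p=cv2.undistortPoints(np.array(px,float).reshape(-1,1,2),m["mtx"],d).reshape(-1,2)
    return T[:3,3], np.c_[p,np.ones(len(p))]@T[:3,:3].T
def onplane(name,px,z,T=None):
    o,d=ray(name,px,T); return o+d*((z-o[2])/d[:,2])[:,None]
def wristT(s):
    R=cv2.Rodrigues(np.array(s["orientation"]))[0]; T=np.eye(4);T[:3,:3]=R;T[:3,3]=s["tool_pos"]
    return T@eyes.camera_model("wrist")["mount"]
E
python3 - <<'E'
from h import *
np.set_printoptions(precision=4,suppress=True)
S=lambda L:[(190+x/3.6,190+y/3.6) for x,y in L]
D=lambda L:[(170+x/3.6,140+y/3.6) for x,y in L]
print("front edge scene",onplane("scene",S([(488,195),(375,392)]),.078))
print("right rail inner base scene",onplane("scene",S([(235,90),(495,182)]),.078))
print("left outer top front corner..",onplane("scene",S([(65,292),(368,400)]),.091), "right rail outer top", onplane("scene",S([(238,58),(503,150)]),.091))
print("left rail inner base side",onplane("side",D([(215,110),(378,95)]),.078))
print("front edge side",onplane("side",D([(218,115),(245,240)]),.078))
print("right rail top outer front/back side",onplane("side",D([(250,255),(533,212)]),.091))
print("bottom corner front right side",onplane("side",D([(258,362),(530,328)]),.005))
print("panel scene bottom? top ends",onplane("scene",S([(643,208),(505,500)]),.074))
print("panel side top ends",onplane("side",D([(88,105),(108,320)]),.074))
for n,z in (("scene",None),("side",None)):
    im=cv2.imread(f"pics/{n}0.png"); h=cv2.cvtColor(im,cv2.COLOR_BGR2HSV)
    m=cv2.inRange(h,(14,70,110),(30,200,255))
    k,l,st,c=cv2.connectedComponentsWithStats(m)
    for i in range(1,k):
        x,y,w,hh,a=st[i]
        if 40<a<600 and ((n=="scene" and 200<x<340 and 200<y<310) or (n=="side" and 220<x<330 and 150<y<210)):
            print(n,st[i],c[i],onplane(n,[c[i]],.085))
print("garlic",onplane("scene",S([(178,272)]),.078+.0),onplane("side",D([(412,95)]),.078+.026))
print("shaker",onplane("scene",S([(718,155)]),.02),onplane("side",D([(88,515)]),.02))
print("cup",onplane("scene",S([(97,52)]),.067),onplane("side",D([(670,222)]),.067))
E
```

```text
front edge scene [[0.5169 0.0995 0.078 ]
 [0.4766 0.2446 0.078 ]]
right rail inner base scene [[0.6856 0.1395 0.078 ]
 [0.5202 0.0888 0.078 ]]
left outer top front corner.. [[0.634  0.3179 0.091 ]
 [0.4708 0.2571 0.091 ]] right rail outer top [[0.6947 0.1272 0.091 ]
 [0.5259 0.0757 0.091 ]]
left rail inner base side [[0.4787 0.2512 0.078 ]
 [0.5916 0.2833 0.078 ]]
front edge side [[0.4819 0.2444 0.078 ]
 [0.5226 0.096  0.078 ]]
right rail top outer front/back side [[0.5308 0.063  0.091 ]
 [0.6974 0.1226 0.091 ]]
bottom corner front right side [[0.5317 0.0681 0.005 ]
 [0.7023 0.116  0.005 ]]
panel scene bottom? top ends [[0.447  0.0429 0.074 ]
 [0.3911 0.2453 0.074 ]]
panel side top ends [[0.3859 0.2572 0.074 ]
 [0.4555 0.017  0.074 ]]
scene [262 223  14  12 128] [268.3203 228.5078] [[0.6309 0.1539 0.085 ]]
scene [275 240  12  21 200] [280.94 249.83] [[0.5708 0.1789 0.085 ]]
scene [280 272  16  13 170] [287.2706 278.    ] [[0.5144 0.2221 0.085 ]]
side [235 170  13   7  79] [241.1392 172.8608] [[0.511  0.2304 0.085 ]]
side [252 173  18  13 124] [259.7581 178.7742] [[0.5596 0.2063 0.085 ]]
side [281 186  14   9  94] [287.5106 190.0851] [[0.6284 0.1619 0.085 ]]
garlic [[0.6076 0.2611 0.078 ]] [[0.6173 0.239  0.104 ]]
shaker [[ 0.4561 -0.0724  0.02  ]] [[ 0.4613 -0.0817  0.02  ]]
cup [[0.7841 0.1691 0.067 ]] [[0.7887 0.1548 0.067 ]]
```

```bash
python3 - <<'E'
from h import *
np.set_printoptions(precision=3,suppress=True)
for sx in [(165,250),(185,318),(150,180)]:
  for dx in [(305,60),(222,60),(375,60)]:
    o1,d1=ray("scene",[sx]);o2,d2=ray("side",[dx])
    A=np.c_[d1[0,:2],-d2[0,:2]]; t=np.linalg.solve(A,(o2-o1)[:2]); print(sx,dx,t,o1+t[0]*d1[0],o2+t[1]*d2[0])
print(onplane("side",[(180,178),(310,165),(180,320)],0), onplane("scene",[(140,270),(330,415)],0))
E
```

```text
(165, 250) (305, 60) [0.683 0.915] [0.655 0.379 0.191] [0.655 0.379 0.326]
(165, 250) (222, 60) [0.334 1.02 ] [0.43  0.477 0.461] [0.43  0.477 0.295]
(165, 250) (375, 60) [0.927 0.841] [0.812 0.311 0.003] [0.812 0.311 0.35 ]
(185, 318) (305, 60) [0.836 0.917] [ 0.655  0.381 -0.028] [0.655 0.381 0.325]
(185, 318) (222, 60) [0.408 1.02 ] [0.43  0.478 0.354] [0.43  0.478 0.294]
(185, 318) (375, 60) [1.136 0.843] [ 0.812  0.314 -0.295] [0.812 0.314 0.349]
(150, 180) (305, 60) [0.582 0.906] [0.655 0.37  0.341] [0.655 0.37  0.328]
(150, 180) (222, 60) [0.286 1.015] [0.431 0.472 0.533] [0.431 0.472 0.296]
(150, 180) (375, 60) [0.787 0.83 ] [0.81  0.3   0.208] [0.81  0.3   0.353]
[[ 0.318  0.331  0.   ]
 [ 0.689  0.441  0.   ]
 [ 0.45  -0.155  0.   ]] [[0.807 0.383 0.   ]
 [0.314 0.335 0.   ]]
```

>>> {"fn": "send_rows", "kwargs": {
  "motion": [
    [[0.03, -0.03, -0.02], 0],
    [[0.075, -0.07, -0.04], 0],
    [[0.12, -0.11, -0.06], 1],
    [[0.165, -0.15, -0.06], 2],
    [[0.21, -0.19, -0.06], 3],
    [[0.25, -0.23, -0.06], 4],
    [[0.29, -0.27, -0.06], 5],
    [[0.33, -0.3, -0.06], 6],
    [[0.36, -0.325, -0.06], 6.3],
    [[0.38, -0.34, -0.06], 6.3]
  ],
  "jaw": 0,
  "squeeze": 20
}}

```text
t: 1.35
tool_pos: [0.4506, -0.0946, 0.2783]
orientation: [-3.11, -0.439, 0.001]
force: [0.2, -0.2, -0.6]
opening: 0.001
```

>>> {"fn": "send_rows", "kwargs": {
  "motion": [
    [[0.03, -0.03, 0], 0],
    [[0.07, -0.075, 0], 0],
    [[0.11, -0.12, 0], 0],
    [[0.15, -0.165, 0], 0],
    [[0.18, -0.2, 0], 0],
    [[0.195, -0.22, 0], 0],
    [[0.199, -0.224, 0], 0],
    [[0.199, -0.224, 0], 0]
  ]
}}

```text
t: 2.35
tool_pos: [0.5797, 0.1731, 0.2782]
orientation: [3.111, 0.437, -0.001]
force: [-0.0, -0.2, 0.1]
opening: 0.0003
```

```bash
python3 - <<'E'
from h import *
from plant import monitor
import json
s=monitor.read_state(); im=eyes.read_camera("wrist")[:,:,::-1]
cv2.imwrite("pics/w1.png",im); np.save("w1T.npy",wristT(s)); print(s["tool_pos"],s["orientation"])
cv2.imwrite("pics/w1z.png",cv2.resize(im,None,fx=1.42,fy=1.42,interpolation=cv2.INTER_CUBIC))
E
```

```text
[0.5796606  0.17306355 0.2782235 ] [ 3.11065836e+00  4.36723262e-01 -1.37537427e-03]
```

View pics/w1z.png

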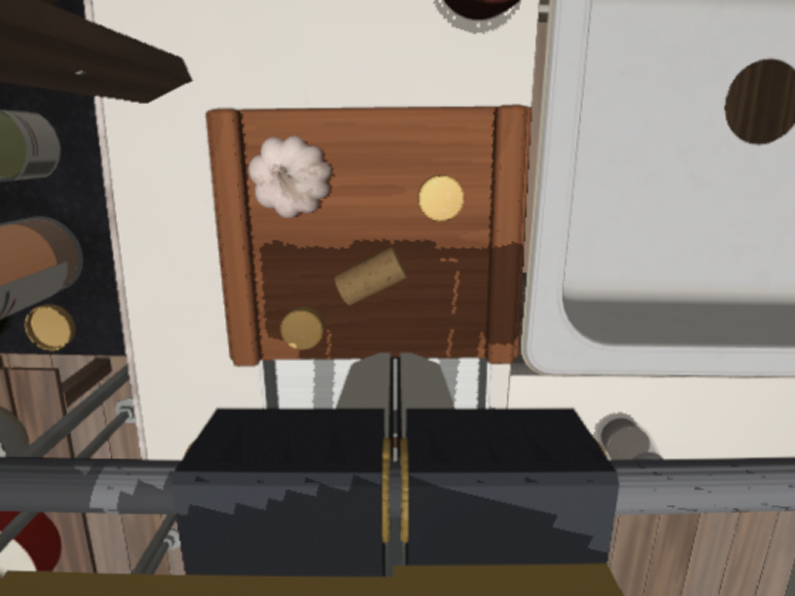

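The wrist view shows the board squarely. The zoomed pixels are cork ~(370,277) skewed about 25°, caps (441,198) and (301,329), garlic (290,176), and front edge at row ~358.

```bash
python3 - <<'E'
from h import *
np.set_printoptions(precision=4,suppress=True)
T=np.load("w1T.npy")
P=lambda L,z:onplane("wrist",[(x/1.42,y/1.42) for x,y in L],z,T)
fe=P([(262,361),(487,357)],.078); be=P([(243,110),(493,107)],.078)
print("front",fe,"back",be)
ey=fe[0]-fe[1]; yaw=np.arctan2(-ey[0],ey[1]); print("yaw front",np.degrees(yaw), np.linalg.norm(ey))
eyb=be[0]-be[1];print("yaw back",np.degrees(np.arctan2(-eyb[0],eyb[1])),np.linalg.norm(eyb))
r=P([(492,110),(487,355)],.078);l=P([(244,115),(262,355)],.078);print("rails R,L",r,l)
yaw=np.radians(16); O=np.array([.4995,.170])
ex=np.array([np.cos(yaw),np.sin(yaw)]);e2=np.array([-ex[1],ex[0]])
def uv(p): d=p[:,:2]-O; return np.c_[d@ex,d@e2]
print("edge uv",uv(fe),uv(be))
for n,L,z in [("cap back",[(441,198)],.09),("capfront",[(301,329)],.09),("cork ends+c",[(343,290),(398,263),(370,277)],.095),("garlic",[(290,176)],.105),("garlic L,R,front,back",[(249,177),(330,177),(290,217),(290,135)],.105)]:
    p=P(L,z); print(n,p,uv(p))
print("cup edge",uv(P([(480,18)],.067)),"panel?")
print("sh",uv(P([(620,430)],.085)))
E
```

```text
front [[0.4753 0.247  0.078 ]
 [0.5249 0.0859 0.078 ]] back [[0.6468 0.2967 0.078 ]
 [0.6937 0.1386 0.078 ]]
yaw front 17.11112773603294 0.16857894352113426
yaw back 16.533264823405972 0.16483866551736137
rails R,L [[0.6918 0.1387 0.078 ]
 [0.5264 0.0864 0.078 ]] [[0.6439 0.2954 0.078 ]
 [0.4801 0.248  0.078 ]]
edge uv [[-0.002   0.0807]
 [ 0.0012 -0.0879]] [[ 0.1765  0.0811]
 [ 0.1781 -0.0837]]
cap back [[0.6283 0.1552 0.09  ]] [[ 0.1198 -0.0497]]
capfront [[0.513  0.2235 0.09  ]] [[0.0277 0.0477]]
cork ends+c [[0.5506 0.2018 0.095 ]
 [0.5792 0.1708 0.095 ]
 [0.5646 0.1864 0.095 ]] [[ 0.0579  0.0165]
 [ 0.0768 -0.0212]
 [ 0.0671 -0.0022]]
garlic [[0.6164 0.2523 0.105 ]] [[0.1351 0.0469]]
garlic L,R,front,back [[0.6088 0.2771 0.105 ]
 [0.6227 0.2279 0.105 ]
 [0.5913 0.2465 0.105 ]
 [0.6407 0.2579 0.105 ]] [[0.1346 0.0729]
 [0.1344 0.0217]
 [0.1093 0.0482]
 [0.1599 0.0456]]
cup edge [[ 0.2343 -0.0747]] panel?
sh [[-0.057  -0.1928]]
```

>>> {"fn": "send_rows", "kwargs": {
  "motion": [
    [[-0.009, -0.035, 0.0], 0],
    [[-0.018, -0.069, 0.03], 0],
    [[-0.018, -0.069, 0.07], 0],
    [[-0.018, -0.069, 0.11], 0],
    [[-0.018, -0.069, 0.145], 0],
    [[-0.018, -0.069, 0.17], 0],
    [[-0.018, -0.069, 0.185], 0],
    [[-0.018, -0.069, 0.192], 0],
    [[-0.018, -0.069, 0.194], 0],
    [[-0.018, -0.069, 0.194], 0]
  ]
}}

```text
t: 3.65
tool_pos: [0.5443, 0.2351, 0.0857]
orientation: [-3.111, -0.436, -0.002]
force: [-0.0, -1.3, 0.5]
opening: 0.0005
```

```bash
python3 - <<'E'
from h import *
from plant import monitor
s=monitor.read_state(); print(s["tool_pos"],s["orientation"],s["force"])
a=eyes.read_camera("scene")[190:350,190:410,::-1]; b=eyes.read_camera("side")[140:300,170:390,::-1]
cv2.imwrite("pics/d1.png",cv2.resize(np.hstack([a,b]),(792,288),interpolation=cv2.INTER_CUBIC))
E
```

```text
[0.54425993 0.23510981 0.08567694] [-3.11084114e+00 -4.36460462e-01 -2.41783401e-03] [-0.03934774 -1.26952836  0.50337762]
```

View pics/d1.png

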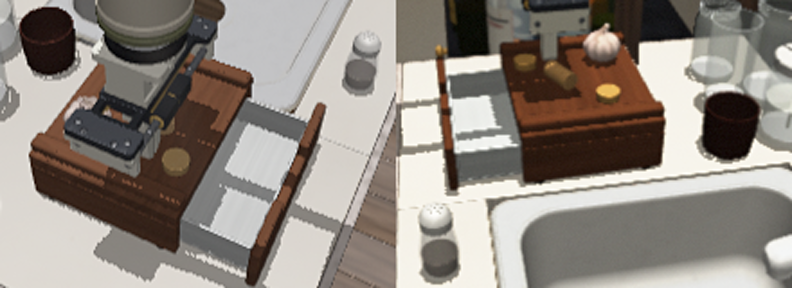

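The fingers stand behind the front cap and clear of the garlic and cork, so I sweep now.

>>> {"fn": "send_rows", "kwargs": {
  "motion": [
    [[0, 0, 0.003], 0],
    [[-0.008, 0, 0.003], 0],
    [[-0.018, 0, 0.003], 0],
    [[-0.028, 0, 0.003], 0],
    [[-0.038, 0, 0.003], 0],
    [[-0.048, 0, 0.003], 0],
    [[-0.058, 0, 0.003], 0],
    [[-0.066, 0, 0.003], 0],
    [[-0.07, 0, 0.003], 0],
    [[-0.07, 0, 0.003], 0]
  ]
}}

```text
t: 5.0
tool_pos: [0.4762, 0.2157, 0.0817]
orientation: [-3.111, -0.437, -0.0]
force: [0.0, 0.8, -0.1]
opening: 0.0006
```

>>> {"fn": "send_rows", "kwargs": {
  "motion": [
    [[0, 0, -0.03], 0],
    [[0, 0, -0.07], 0],
    [[0.03, 0.02, -0.09], 0],
    [[0.07, 0.04, -0.09], 0],
    [[0.1, 0.048, -0.09], 0],
    [[0.108, 0.05, -0.09], 0],
    [[0.108, 0.05, -0.09], 0]
  ]
}}

```text
t: 5.88
tool_pos: [0.5936, 0.1974, 0.1711]
orientation: [-3.111, -0.436, 0.002]
force: [-0.6, -0.4, 0.7]
opening: 0.0003
```

```bash
cat > look.py <<'E'
from h import *
from plant import monitor
import sys
n=sys.argv[1]
s=monitor.read_state(); print(s["t"],s["tool_pos"],s["orientation"],s["force"])
w=eyes.read_camera("wrist")[:,:,::-1]; np.save(f"{n}T.npy",wristT(s)); cv2.imwrite(f"pics/{n}w.png",w)
a=eyes.read_camera("scene")[190:350,190:410,::-1]; b=eyes.read_camera("side")[140:300,170:390,::-1]
ab=np.vstack([cv2.resize(x,(396,288),interpolation=cv2.INTER_CUBIC) for x in (a,b)])
w=cv2.resize(w,(400,300)); w=np.vstack([w,np.zeros((276,400,3),np.uint8)])
cv2.imwrite(f"pics/{n}.png",np.hstack([ab,w]))
E
python3 look.py d2
```

```text
5.875 [0.59358017 0.19742475 0.17112843] [-3.11107921e+00 -4.36436409e-01  1.72194536e-03] [-0.61812029 -0.433192    0.72325872]
```

View pics/d2.png

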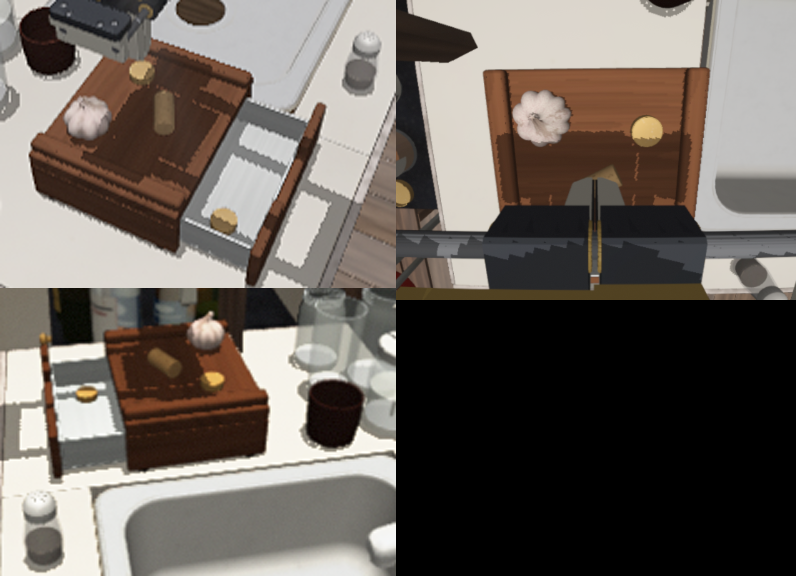

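Cap A lies flat in the tray at about (223,220). The cork is next, so the fingers go down behind it.

>>> {"fn": "send_rows", "kwargs": {
  "motion": [
    [[0.006, 0.002, 0.02], 0],
    [[0.006, 0.002, 0.045], 0],
    [[0.006, 0.002, 0.068], 0],
    [[0.006, 0.002, 0.082], 0],
    [[0.006, 0.002, 0.089], 0],
    [[0.006, 0.002, 0.089], 0],
    [[0.002, 0.002, 0.089], 0],
    [[-0.004, 0.002, 0.089], 0],
    [[-0.01, 0.002, 0.089], 0],
    [[-0.016, 0.002, 0.089], 0],
    [[-0.022, 0.002, 0.089], 0]
  ]
}}

```text
t: 7.4
tool_pos: [0.5728, 0.1893, 0.0827]
orientation: [-3.111, -0.437, -0.0]
force: [-0.0, 0.1, 0.1]
opening: 0.0006
```

```bash
python3 look.py d3
```

```text
7.4 [0.57280421 0.18925795 0.08272707] [-3.11109139e+00 -4.36619050e-01 -6.23926685e-05] [-0.03147052  0.05664366  0.12159546]
```

View pics/d3.png

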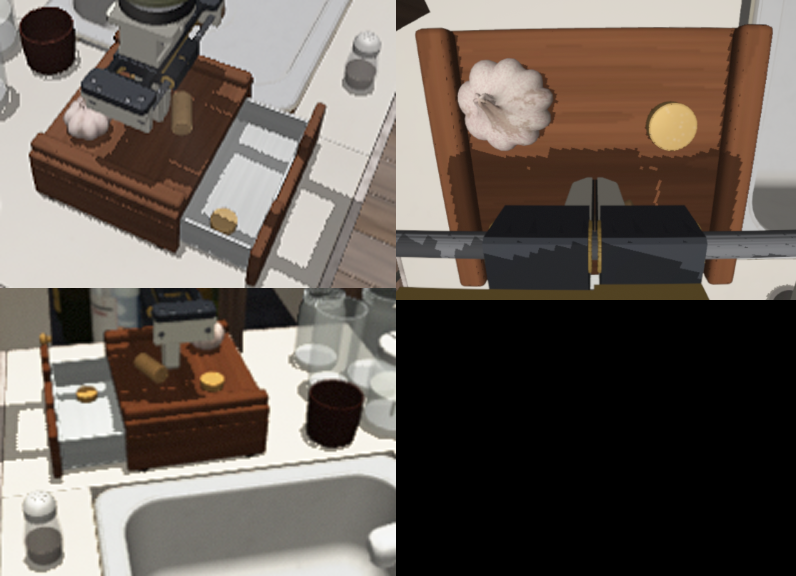

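```bash
cat > uv.py <<'E'
from h import *
yaw=np.radians(16.3); O=np.array([.4995,.170])
ex=np.array([np.cos(yaw),np.sin(yaw)]);e2=np.array([-ex[1],ex[0]])
def uv(p): d=p[:,:2]-O; return np.c_[d@ex,d@e2]
np.set_printoptions(precision=4,suppress=True)
E
python3 - <<'E'
from uv import *
S=lambda L:[(190+x/1.8,190+y/1.8) for x,y in L]
D=lambda L:[(170+x/1.8,140+(y-288)/1.8) for x,y in L]
print(uv(onplane("scene",S([(182,95),(182,129),(182,113)]),.09)))
print(uv(onplane("side",D([(140,357),(162,375),(150,367)]),.09)))
from plant import monitor
print(uv(np.array([monitor.read_state()["tool_pos"]])))
E
```

```text
[[ 0.0588 -0.034 ]
 [ 0.0377  0.0104]
 [ 0.0474 -0.01  ]]
[[ 0.0387  0.0174]
 [ 0.059  -0.032 ]
 [ 0.0474 -0.01  ]]
[[ 0.0759 -0.0021]]
```

>>> {"fn": "send_rows", "kwargs": {
  "motion": [
    [[0.009, 0.0, 0], 0],
    [[0.009, 0.01, 0], 0],
    [[0.003, 0.012, 0], 0],
    [[-0.005, 0.012, 0], 0],
    [[-0.013, 0.012, 0], 0],
    [[-0.021, 0.012, 0], 0],
    [[-0.029, 0.012, 0], 0],
    [[-0.037, 0.012, 0], 0],
    [[-0.045, 0.012, 0], 0],
    [[-0.053, 0.012, 0], 0],
    [[-0.061, 0.012, 0], 0],
    [[-0.07, 0.012, 0], 0]
  ]
}}

```text
t: 9.05
tool_pos: [0.5087, 0.1584, 0.0826]
orientation: [-3.111, -0.437, 0.0]
force: [-0.2, -0.8, -0.1]
opening: 0.0004
```

```bash
python3 look.py d4
```

```text
9.05 [0.50870107 0.15842716 0.08259418] [-3.11106818e+00 -4.36603966e-01  1.73294708e-04] [-0.2054521  -0.77864401 -0.09198472]
```

View pics/d4.png

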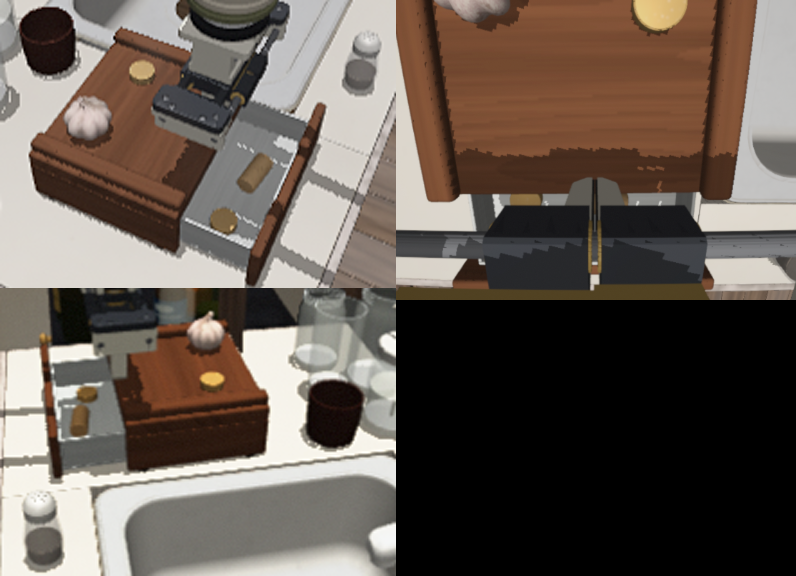

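The cork is in the tray too. The back cap is next.

>>> {"fn": "send_rows", "kwargs": {
  "motion": [
    [[0, 0, -0.03], 0],
    [[0.01, 0.01, -0.06], 0],
    [[0.05, 0.025, -0.07], 0],
    [[0.1, 0.035, -0.07], 0],
    [[0.14, 0.035, -0.07], 0],
    [[0.149, 0.035, -0.06], 0],
    [[0.149, 0.035, -0.035], 0],
    [[0.149, 0.035, -0.013], 0],
    [[0.149, 0.035, -0.001], 0],
    [[0.149, 0.035, -0.001], 0]
  ]
}}

```text
t: 10.45
tool_pos: [0.6609, 0.1657, 0.0822]
orientation: [3.111, 0.437, -0.004]
force: [-0.4, -0.5, -0.1]
opening: 0.0011
```

```bash
python3 look.py d5
```

```text
10.45 [0.66092478 0.16573438 0.08220004] [ 3.11104179  0.4366256  -0.00399377] [-0.36936927 -0.45427993 -0.08992942]
```

View pics/d5.png

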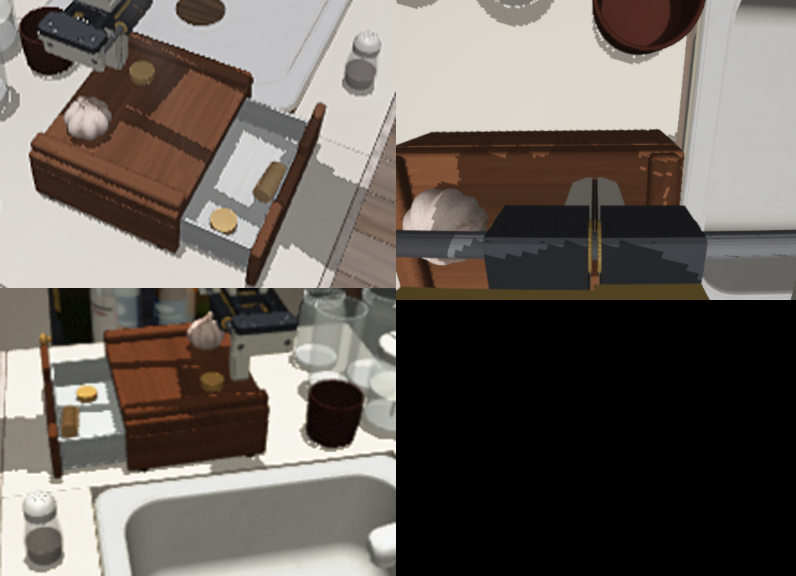

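>>> {"fn": "send_rows", "kwargs": {
  "motion": [
    [[-0.008, 0, 0], 0],
    [[-0.018, 0, 0], 0],
    [[-0.028, 0, 0], 0],
    [[-0.039, 0, 0], 0],
    [[-0.05, 0, 0], 0],
    [[-0.061, 0, 0], 0],
    [[-0.072, 0, 0], 0],
    [[-0.083, 0, 0], 0],
    [[-0.094, 0, 0], 0],
    [[-0.105, 0, 0], 0],
    [[-0.115, 0, 0], 0],
    [[-0.12, 0, 0], 0]
  ]
}}

```text
t: 12.1
tool_pos: [0.5461, 0.1327, 0.0836]
orientation: [3.111, 0.436, -0.0]
force: [-0.1, -0.0, 0.2]
opening: 0.0006
```

>>> {"fn": "send_rows", "kwargs": {
  "motion": [
    [[-0.006, 0, 0], 0],
    [[-0.014, 0, 0], 0],
    [[-0.022, 0, 0], 0],
    [[-0.03, 0, 0], 0],
    [[-0.037, 0, 0], 0],
    [[-0.041, 0, 0], 0],
    [[-0.041, 0, 0], 0]
  ]
}}

```text
t: 12.98
tool_pos: [0.5072, 0.1216, 0.0837]
orientation: [3.111, 0.436, 0.0]
force: [0.9, 0.2, 0.1]
opening: 0.0004
```

```bash
python3 look.py d6
```

```text
12.975 [0.50723356 0.12156132 0.08371661] [3.11111904e+00 4.36496299e-01 2.28369629e-04] [0.9156042  0.23747099 0.07552867]
```

View pics/d6.png

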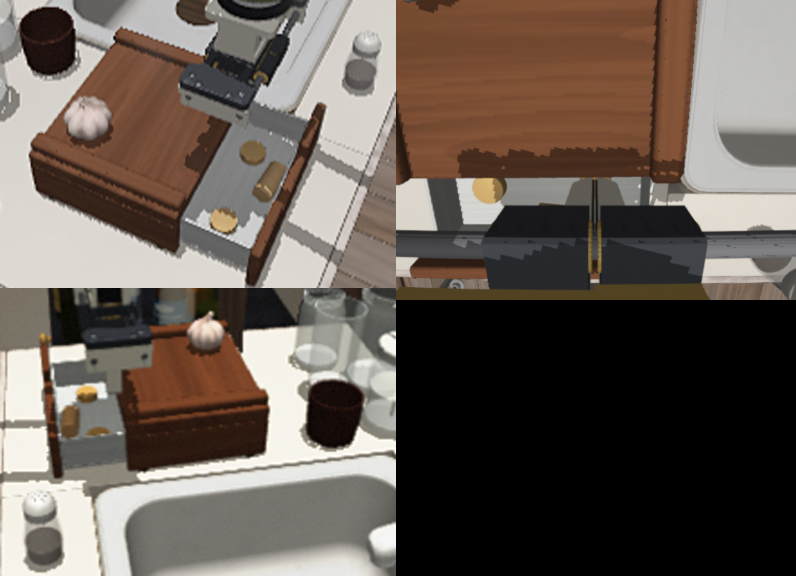

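All three are in the tray: caps at scene crop (223,220) and (253,152), cork at (270,180). Garlic, cup and shaker look untouched. I move in front of the tray panel next.

>>> {"fn": "send_rows", "kwargs": {
  "motion": [
    [[0, 0, -0.03], 0],
    [[-0.03, -0.015, -0.04], 0],
    [[-0.07, -0.03, -0.04], 0],
    [[-0.11, -0.045, -0.04], 0],
    [[-0.126, -0.048, -0.03], 0],
    [[-0.126, -0.048, 0.0], 0],
    [[-0.126, -0.048, 0.03], 0],
    [[-0.126, -0.048, 0.045], 0],
    [[-0.126, -0.048, 0.047], 0],
    [[-0.126, -0.048, 0.047], 0]
  ]
}}

```text
t: 14.38
tool_pos: [0.3738, 0.1332, 0.0375]
orientation: [-3.111, -0.437, -0.001]
force: [-0.9, 0.1, 1.2]
opening: 0.0005
```

```bash
python3 look.py d7; python3 -c "
from uv import *
from plant import monitor
print(uv(np.array([monitor.read_state()['tool_pos']])))"
```

```text
14.375 [0.37375022 0.13322787 0.03746737] [-3.11103740e+00 -4.36503857e-01 -1.47448931e-03] [-0.93118995  0.11127331  1.20634206]
[[-0.1308 -0.    ]]
```

View pics/d7.png

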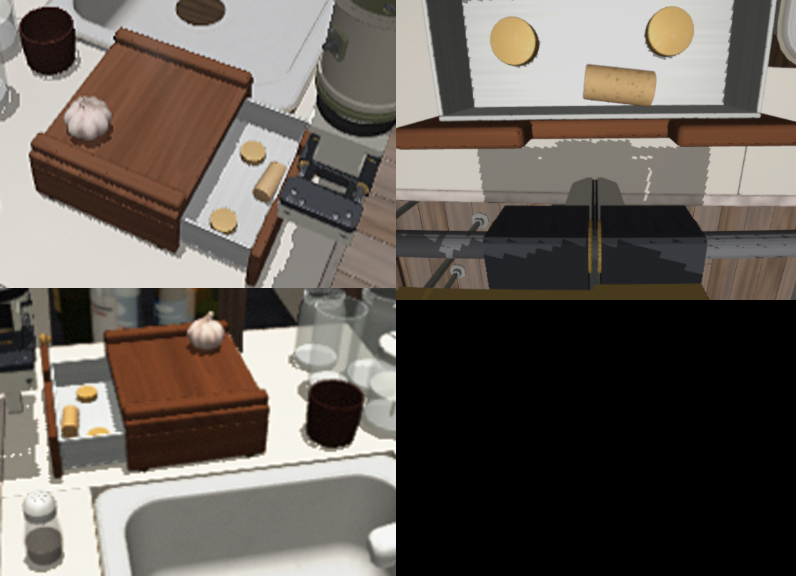

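All three lie flat in the tray, with the fingers centred on the notch in front of the panel. I push now.

>>> {"fn": "send_rows", "kwargs": {
  "motion": [
    [[0.01, 0, 0], 0],
    [[0.02, 0, 0], 0],
    [[0.029, 0, 0], 0],
    [[0.037, 0, 0], 0],
    [[0.045, 0, 0], 0],
    [[0.053, 0, 0], 0],
    [[0.061, 0, 0], 0],
    [[0.069, 0, 0], 0],
    [[0.077, 0, 0], 0],
    [[0.085, 0, 0], 0],
    [[0.093, 0, 0], 0],
    [[0.1, 0, 0], 0]
  ]
}}

```text
t: 16.02
tool_pos: [0.4697, 0.1607, 0.0366]
orientation: [3.111, 0.437, -0.0]
force: [-2.1, 1.5, -0.2]
opening: 0.0007
```

>>> {"fn": "send_rows", "kwargs": {
  "motion": [
    [[0.003, 0, 0], 0],
    [[0.006, 0, 0], 0],
    [[0.008, 0, 0], 0],
    [[0.008, 0, 0], 0]
  ]
}}

```text
t: 16.52
tool_pos: [0.4773, 0.1628, 0.0368]
orientation: [3.111, 0.436, 0.001]
force: [-0.2, 0.5, -0.1]
opening: 0.0002
```

```bash
python3 look.py d8; python3 -c "
from uv import *
from plant import monitor
print(uv(np.array([monitor.read_state()['tool_pos']])))"
```

```text
16.525 [0.47725518 0.16276628 0.03677863] [3.11102175e+00 4.36401730e-01 1.15717867e-03] [-0.19749108  0.47473716 -0.14675411]
[[-0.0235 -0.0007]]
```

View pics/d8.png

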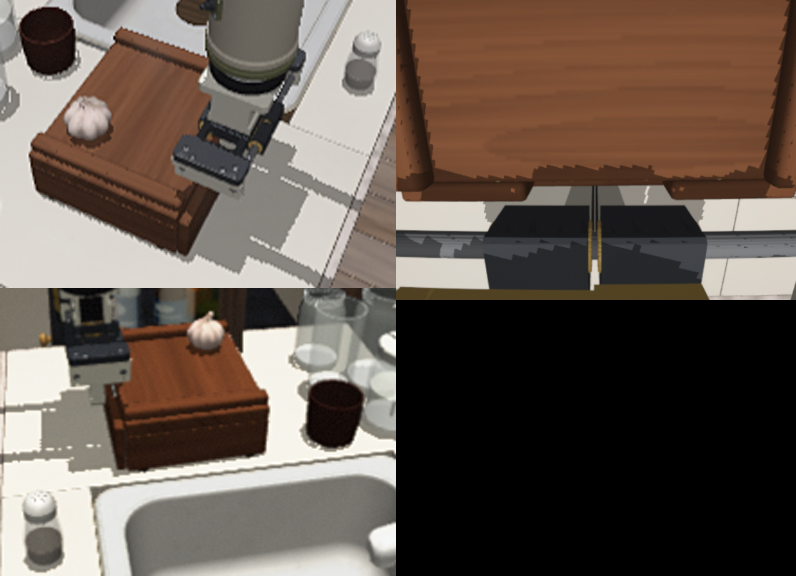

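Nearly home, so I creep forward in small steps and watch the force.

>>> {"fn": "send_rows", "kwargs": {
  "motion": [
    [[0.001, 0, 0], 0],
    [[0.002, 0, 0], 0],
    [[0.003, 0, 0], 0]
  ]
}}

```text
t: 17.05
tool_pos: [0.4787, 0.1633, 0.0365]
orientation: [3.111, 0.437, -0.004]
force: [-9.3, -4.3, 7.2]
opening: 0.0005
```

>>> {"fn": "send_rows", "kwargs": {
  "motion": [
    [[0.001, 0, 0], 0],
    [[0.002, 0, 0], 0],
    [[0.002, 0, 0], 0]
  ]
}}

```text
t: 17.42
tool_pos: [0.4787, 0.1633, 0.0362]
orientation: [3.11, 0.437, -0.011]
force: [-15.2, -4.9, 13.1]
opening: 0.0005
```

The TCP no longer advances at 15 N, so this looks like the stop. I retreat and check.

>>> {"fn": "send_rows", "kwargs": {
  "motion": [
    [[-0.006, 0, 0], 0],
    [[-0.02, 0, 0], 0],
    [[-0.045, 0, 0], 0],
    [[-0.07, 0, 0], 0],
    [[-0.08, 0, -0.03], 0],
    [[-0.08, 0.03, -0.08], 0],
    [[-0.08, 0.06, -0.13], 0],
    [[-0.08, 0.09, -0.16], 0],
    [[-0.08, 0.1, -0.18], 0],
    [[-0.08, 0.1, -0.18], 0]
  ]
}}

```text
t: 18.68
tool_pos: [0.4333, 0.046, 0.2178]
orientation: [3.111, 0.435, 0.004]
force: [0.2, -0.2, 0.5]
opening: 0.0005
```

```bash
python3 look.py d9; python3 -c "
import cv2
a=cv2.imread('pics/d9w.png');cv2.imwrite('pics/d9wz.png',cv2.resize(a,None,fx=1.42,fy=1.42))"
```

```text
18.675 [0.43325174 0.0459518  0.21775436] [3.11137781 0.43454403 0.00418906] [ 0.23660616 -0.15964076  0.53560637]
```

View pics/d9.png

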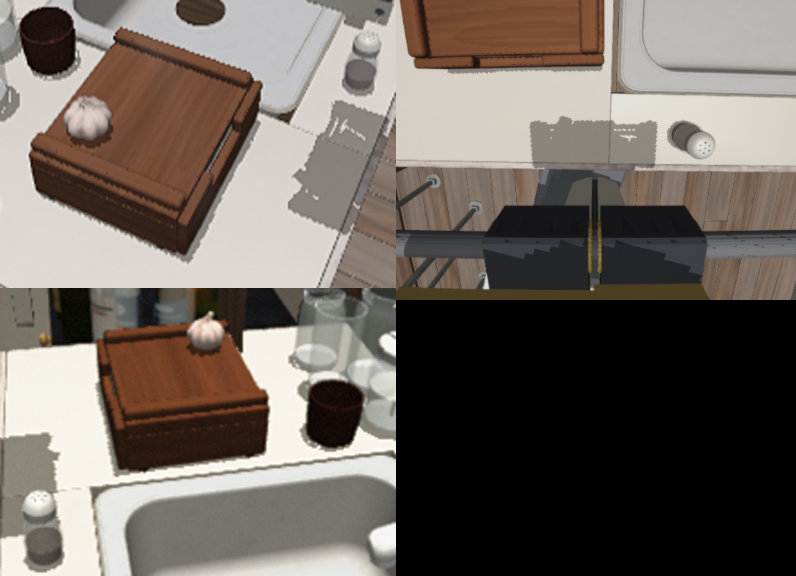

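View pics/d9wz.png

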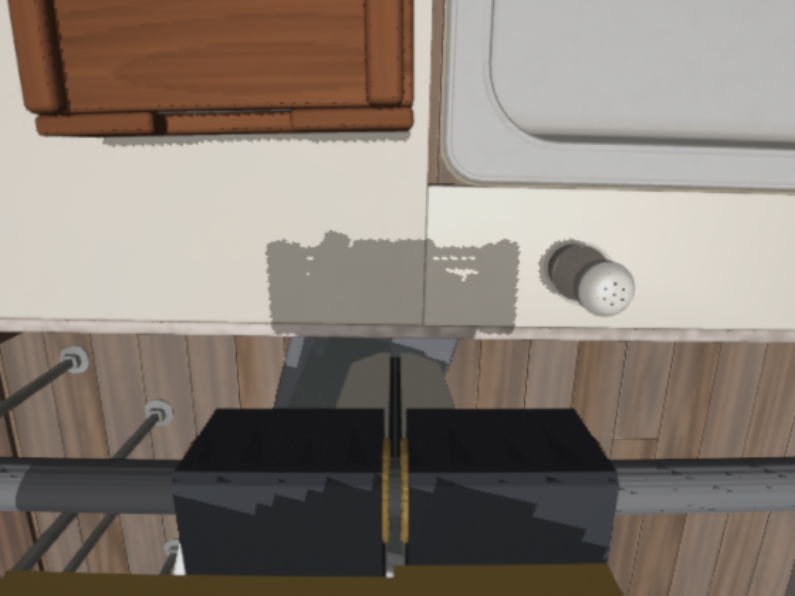

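```bash
python3 - <<'E'
from uv import *
w=cv2.imread("pics/d9w.png")[60:110,10:300]
s=eyes.read_camera("scene")[:,:,::-1]; s=s[235:335,285:345]
cv2.imwrite("pics/z9.png",np.vstack([cv2.resize(w,(780,150),interpolation=cv2.INTER_CUBIC),cv2.copyMakeBorder(cv2.resize(s,(264,440),interpolation=cv2.INTER_CUBIC),0,0,0,516,0)]))
E
```

```text
(no output)
```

View pics/z9.png

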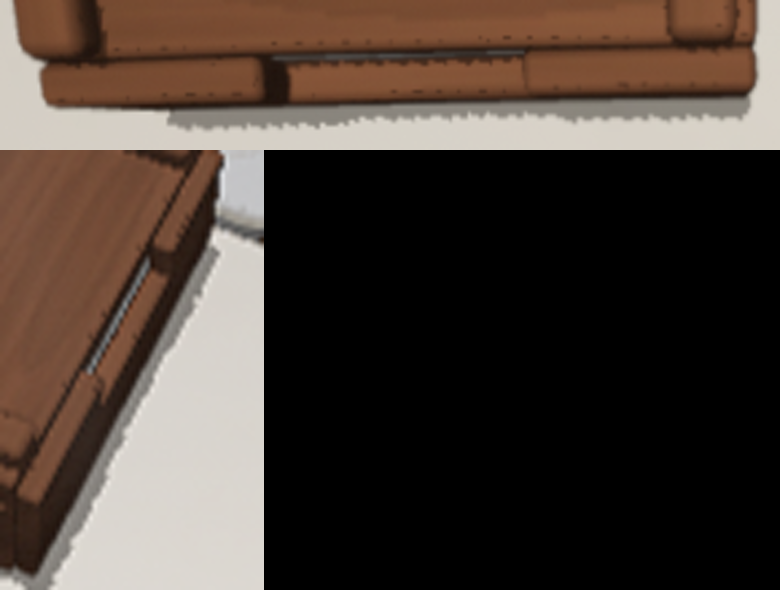

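```bash
python3 - <<'E'
from uv import *
T=np.load("d9T.npy")
f=lambda x,y:(10+x/2.69,60+y/3)
print("board edge z.078",uv(onplane("wrist",[f(150,53),f(600,48)],.078,T)))
print("panel inner z.074",uv(onplane("wrist",[f(150,62),f(600,54)],.074,T)))
print("panel outer z.074",uv(onplane("wrist",[f(150,104),f(600,96)],.074,T)))
g=lambda x,y:(285+x/4.4,235+(y-150)/4.4)
print("scene outer z.07",uv(onplane("scene",[g(40,505),g(215,170)],.072)))
print("scene inner z.074",uv(onplane("scene",[g(20,490),g(185,190)],.074)))
print("slit near/far edge",uv(onplane("scene",[g(120,318),g(115,310)],.054)),uv(onplane("scene",[g(112,312)],.078)))
E
```

```text
board edge z.078 [[-0.0008  0.067 ]
 [-0.002  -0.066 ]]
panel inner z.074 [[-0.0029  0.0695]
 [-0.0032 -0.0655]]
panel outer z.074 [[-0.0137  0.0711]
 [-0.0139 -0.0651]]
scene outer z.07 [[-0.0145  0.1066]
 [-0.0126 -0.0977]]
scene inner z.074 [[-0.0046  0.1051]
 [-0.0048 -0.0775]]
slit near/far edge [[-0.0021 -0.0083]
 [ 0.0018 -0.0114]] [[-0.0033  0.0073]]
```

```bash
python3 - <<'E'
from h import *
from plant import ticket
a=cv2.imread("pics/scene0.png").astype(int); b=eyes.read_camera("scene")[:,:,::-1].astype(int)
for n,(x0,y0,x1,y1) in dict(garlic=(224,240,254,268),cup=(198,190,236,234),shaker=(380,205,405,243)).items():
    print(n,np.abs(a-b)[y0:y1,x0:x1].mean())
print(ticket.close_job())
E
```

```text
garlic 0.5293650793650794
cup 1.2482057416267942
shaker 2.539298245614035
the job is handed in; nothing more can be done
None
```

The board is clear and I handed the job in at about 19 s of robot time. With closed fingers I swept cap A, the cork and cap B off the front edge one at a time, then pushed the tray home by its front panel.

- **Contents:** before the push, the wrist view showed both caps and the cork lying flat in the tray. The cork was skewed about 25° and rolled ahead of the fingers, so I moved them sideways once before it went over the edge.
- **Tray:** it stopped moving with about 16 N of push on it (about 20 N in all at the wrist). Afterwards the panel's outer face measured about 12 mm in front of the board edge, the panel's own thickness, so it is home within about 1 mm. A thin steel sliver shows through the finger notch. I take it to be the tray's own wall, but I could not rule out a gap of about 1 mm.
- **Left alone:** the scene picture around the garlic, cup and shaker is almost the same before and after. The shaker area changed most, at 2.5 of 255 grey levels, and I put that down to shadow without checking.
- **Arm:** it ended clear of everything.

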